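# Slide the specimen under the inspection camera and lock the stage

## Robot

A 7-joint arm with a two-finger parallel gripper is mounted at the origin on a cart in front of the work surface, level with it; the furniture and walls round the work are solid. World frame = base frame: x ahead of the robot, y to its left, z up, the work surface at z = 0. Lengths are in m, angles in rad, forces in N, time in s.
With the tool pointing down it reaches from about 0.4 to 0.85 m from the base axis. Payload 4.5 kg.
Tool frame: the origin (TCP) lies between the finger pads; the fingertips stand 11 mm ahead of it and the grasp point (between the pads) lies 8 mm behind it (r.tip_reach is the distance from the TCP to the fingertips, in m); x points along the fingers, y is the direction in which the jaws open and shut, and the axes are right-handed (so a half turn about x gives the same grasp; the last joint's range is limited). The gripper opens to 88 mm and grips with 3 to 60 N. Pads are 18 mm wide; open, the fingers measure 123 mm over their backs; the gripper's body (75 mm by 187 mm) begins 45 mm behind the grasp point.
Start: joints at [1.148, 0.689, -0.195, 1.565, 0.157, 0.902, -0.215], TCP at [0.276, -0.561, 0.224] pointing down, gripper open.
Joint ranges: [-3.01, 3.01], [-0.46, 2.08], [-1.47, 1.51], [0.13, 2.56], [-1, 4.14], [0.04, 2.09], [-2.66, 2.66]. Speed limits (rad/s): [2.57, 2.57, 3.14, 3.14, 3.14, 3.14, 3.14].

## Interface

Orientations are given as a unit quaternion [x, y, z, w].
In Python, from plant import r gives the robot as it stands.
- The arm moves only by the tool drive_tool, never from a script. Its argument "deltas" is a list of rows, each a list of 3 entries, a list of its own where there are three numbers: the turn, a rotation vector about the tool's x, y, z in degrees, then the shift along the tool's x, y, z in cm, then the finger opening in cm, from 0 to 8.81. A call has 1 to 12 rows; each row shifts and turns the commanded pose from where the row before left it, along the tool's axes as they then stand; what a row does not reach is not made up. A row lasts 1/12 s, in which the tool goes at most 41.7 mm and 7.16 degrees, less where a joint would pass 70% of its speed; a pose out of reach is approached as far as the arm can. A call is refused whole if a number of a shift passes 4.17 or a number of a turn 7.16, either way. A call with a gripper value outside its range is refused whole. The fingers move at their own pace and stop on an object; "force" is the grip in N (left out, the last holds). Time passes only in rows, so rows that do not move let the fingers close. It gives the time, the measured TCP pose, the force and the opening at its end, in the units of the state.
- r.get_state(): the state, without advancing time (a new reading comes with each control period).
- r.snapshot(name): name is "scene" or "top" or "wrist"; returns a dict with "color" (420x560x3 uint8, red, green, blue), "fov_y" (degrees; the focal length in pixels is half the picture's height over the tangent of half this angle, whatever the lens; pixels are square), "cx", "cy" (the principal point, pixels), "extrinsics" (4x4, takes a point from world to camera coordinates); the wrist camera has in their place "tool_from_camera" (4x4, takes a point from camera to tool coordinates, whose origin is the TCP and whose axes are the tool frame's). Camera axes: x right, y up, looking along -z (the intrinsics and any distortion apply to the point x, -y, -z); pixel columns grow to the right and rows downward; lengths in m; the calibration is good to about 2 mm. A picture is of the moment at which its call begins: read the wrist's pose just before it. There is no depth.
- r.finish_job(): hands the job in, once; it reports no verdict.
The state is a dict: "clock": time; "q": joint angles; "qd": joint speeds; "joint_torque": joint torques, N m; "tool_pos": TCP position; "eef_rot": TCP orientation; "contact_force": force on the tool from outside, world axes, zero at the start; "moment": the same for the moment, N m; "opening": opening from 0.0 (shut) to 1.0 (fully open).
Only numpy, scipy, OpenCV 4.12 (cv2) and the standard library are available. Lean on these libraries where they do the work, as an engineer would, in place of code of your own. Each camera call takes 0.05 s, during which the arm holds its last target. There are 200 camera calls.

## Task

Bring the specimen on the slide rail under the inspection camera: with the fingertips, press the lock button on the carriage down and keep it down while you push the carriage along the rail (away from the end where the button is, towards the camera column) until it stands against its end stop, then let the button spring up so that the carriage is locked there. Nothing is gripped or lifted: leave the specimen puck untouched in its nest, do not let the lock drop in on the way, do not disturb the things standing around, and finish with the hand clear.

Things in the scene. Friction and masses are not known exactly. Their poses are not given: they have to be found in the camera images.
- inspection_slide: Fixed slide: aluminium base 130 x 360 mm, end blocks 52 mm high, two guide rods, a notched dark steel index strip along its front side. Origin: centre of the base's underside. +y: the direction the carriage has to travel (towards the camera column), +x away from the robot, z up. The column, 262 mm high, stands at x +88, y +120 mm.
- camera (a point): Lens of the fixed inspection camera, at x 0, y +120 mm of the slide, 130 mm above the table. Round it a ring light 52 mm across; the camera, 48 mm across, reaches up to 282 mm.
- carriage (a joint): Travel along the slide's +y, m: 0 at the loading end (start), 0.100 at the end stop under the camera. Dark plate 100 (x) by 190 mm (y), top 54 mm above the table; about 2 N of friction. Locked while the tooth below the button stands in a notch (at 0, 25, 50, 75, 100 mm, 1.5 mm play). The tooth is free once the button is 4 mm down; let up, it rises into any notch it meets.
- lock_button (a joint): How far the lock button is pressed down, m: 0 fully up, 0.009 against its lower limit. A spring pushes it up: about 2.5 N to start, 6 N fully down.
- button_top (a point): Centre of the top of the lock button: a grey ribbed thumb pad 28 mm (slide x) by 44 mm (slide y) near the front edge of the carriage's trailing end, away from the camera. Moves with button and carriage. Up, it is 68 mm above the table, 14 mm above the carriage plate and 10 mm above the black bezel round it.
- thumb_rest (a point): Middle of the top edge of the upright aluminium thumb rest on the carriage, 34 mm wide and 8 mm thick, 78 mm above the table. It stands just ahead of the lock button in the travel direction and takes the push: its face is 25 mm ahead of button_top and this point 29 mm.
- nest (a point): Centre of the floor of the puck nest on the carriage's leading end: a low ring, outside 44 mm, inside 33 mm, 7 mm high, on the plate 54 mm above the table. It lies 32 mm in slide x and 136 mm in slide y ahead of the button.
- specimen_puck: Specimen puck, black resin cylinder with a metal disc in its top, 30 mm across, 17 mm high, standing loose in the nest. Origin: centre of its underside.
- vial_a: Glass vial with dark cap, 23 mm across, 58 mm high, standing behind the slide. Origin: centre of its underside.
- vial_b: Glass vial with pale cap, 23 mm across, 58 mm high, standing next to the other vial. Origin: centre of its underside.
- tweezers: Steel tweezers lying in front of the slide, 16 x 123 x 11 mm, long along their y. Origin: middle of the underside.
- petri_dish: Closed petri dish, 58 mm across, 14 mm high, to the right of the slide. Origin: centre of its underside.
- spare_puck: Another black specimen puck, 30 mm across, 18 mm high, standing on the table at the right. Not part of the job. Origin: centre of its underside.
- caliper: Steel caliper lying flat at the right, 61 x 150 x 10 mm. Origin: middle of its underside.
There are look-alikes about, which are no part of the job. Leave any brown look-alike of the specimen_puck alone.

How it is judged:
By the outcome, as a careful person would: the job done as asked, in the order asked, and still so for the second after the job is handed in, with the robot touching nothing.
It also fails if it takes over 38 s, if anything falls off the work surface, if the arm or the gripper's body presses on something with over 40 N, if the wrist force passes 120 N, or if a joint passes its speed limit or range.

## Working session

There is one attempt and no reset: what is moved stays moved. The work goes in short steps, Python scripts to look and compute and a tool call to move; the robot and the scene stay as the last step left them, time stands still between calls to the robot, and variables do not carry over. Pictures are saved under pics/ and viewed, about 8 in all and at most 12, crops included, and the job is handed in when it is done.

Besides the shell and the picture viewer there is one more tool, called as a command line: name --argument value ..., lists and objects as JSON in quotes. drive_tool: Moves the arm, as the interface text tells. Its arguments: {"type":"object","properties":{"deltas":{"type":"array","items":{"type":"array"}},"force":{"type":"number"}},"required":["deltas"]}

```bash
mkdir -p pics; ls; python3 - <<'E'
from plant import r
import cv2,numpy as np
s=r.get_state();print(s)
print(r.tip_reach)
for n in("scene","top"):
    p=r.snapshot(n);cv2.imwrite(f"pics/{n}0.png",p["color"][:,:,::-1]);print({k:v for k,v in p.items() if k!="color"})
E
```

```text
pics
{'clock': 0.0, 'q': array([ 1.14776501,  0.68996269, -0.19453259,  1.56634895,  0.15727227,
        0.90255634, -0.21513364]), 'qd': array([-3.34064215e-06,  4.44080583e-04, -6.53352212e-04,  8.17382572e-04,
       -3.24123685e-05,  4.36721394e-04, -1.16704125e-03]), 'joint_torque': array([ 8.04395095e-04, -5.27569163e+01, -1.26721781e+00, -1.53431994e+01,
       -5.27218357e-02,  6.47856112e-03,  1.68738529e-04]), 'tool_pos': array([ 0.27535567, -0.56031355,  0.22322254]), 'eef_rot': array([-0.6885464 , -0.16076888,  0.68892652, -0.15949132]), 'contact_force': array([ 0.41563169, -0.7312103 , -0.4611765 ]), 'moment': array([0.04651419, 0.02478409, 0.0027396 ]), 'opening': 0.9956303130190215}
0.011
{'fov_y': 51.07933720933474, 'cx': 287.36706611948847, 'cy': 209.8944929363863, 'extrinsics': array([[-0.45020359, -0.89291112, -0.00514293,  0.16525604],
       [ 0.64435532, -0.32885891,  0.69040426, -0.48332889],
       [-0.61816094,  0.3075086 ,  0.7234055 , -0.57575173],
       [ 0.        ,  0.        ,  0.        ,  1.        ]])}
{'fov_y': 48.63675850988318, 'cx': 277.9187057304742, 'cy': 217.60604317562638, 'extrinsics': array([[-0.00119622, -0.99992536, -0.01215921, -0.09241729],
       [ 0.99013665, -0.00288784,  0.14007521, -0.59678357],
       [-0.14009987, -0.01187172,  0.9900662 , -1.02998407],
       [ 0.        ,  0.        ,  0.        ,  1.        ]])}
```

View pics/scene0.png

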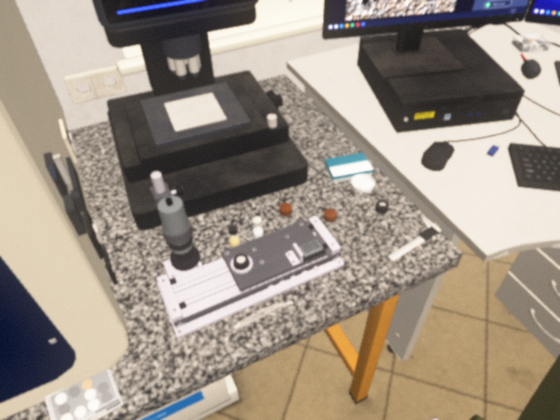

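View pics/top0.png

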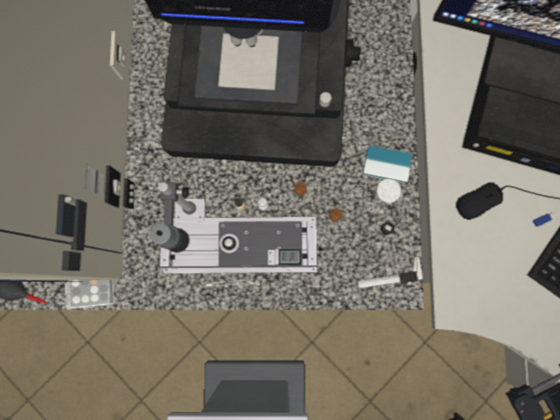

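The scene view shows the slide with its column at left. In the top view the button is at about (289,256), the puck at (229,243), the column at about (168,237), and the slide runs along world +y. I'll enlarge the top view.

```bash
python3 - <<'E'
import cv2
a=cv2.imread("pics/top0.png")[180:290,150:330]
cv2.imwrite("pics/top0c.png",cv2.resize(a,None,fx=4.4,fy=4.4,interpolation=cv2.INTER_CUBIC))
E
cat > h.py <<'E'
import numpy as np
def ray(p,u,v):
    f=210/np.tan(np.radians(p["fov_y"]/2))
    return np.array([(u-p["cx"])/f,-(v-p["cy"])/f,-1])
def world(p,u,v,z,T=None):
    T=np.linalg.inv(p["extrinsics"]) if T is None else T
    d=T[:3,:3]@ray(p,u,v);o=T[:3,3]
    return o+d*(z-o[2])/d[2]
E
```

```text
(no output)
```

View pics/top0c.png

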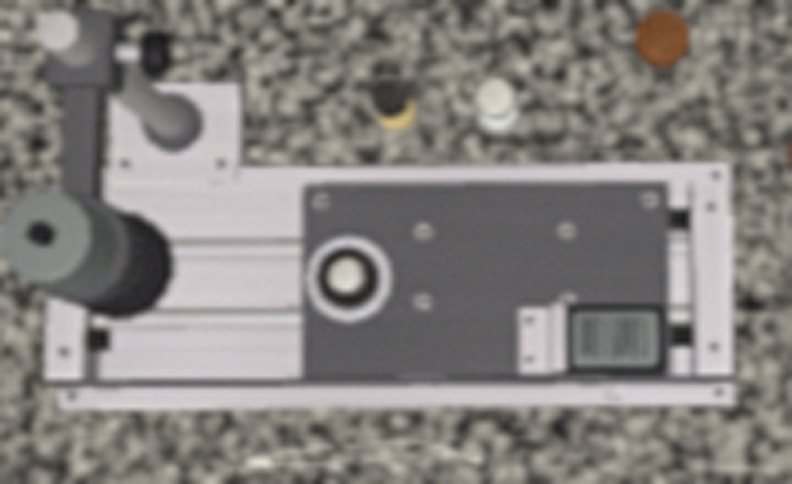

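The crop shows the button pad centred at (616,338), i.e. (290.0,256.8) in the full picture. The thumb rest is around (558,338), the nest at (349,278), and the plate corners at (304,184), (667,184) and (667,378).

```bash
python3 - <<'E'
from plant import r
from h import *
from scipy.spatial.transform import Rotation as R
p=r.snapshot("top")
for n,u,v,z in[("btn",616,338,.068),("rest",560,338,.078),("nest",349,278,.061),("pl_lead_back",304,184,.054),("pl_trail_back",667,184,.054),("pl_lead_front",304,378,.054),("pl_tr_front",667,378,.054),("endblk",732,165,.052),("endblk2",732,378,.052)]:
    print(n,world(p,150+u/4.4,180+v/4.4,z).round(4))
s=r.get_state();M=R.from_quat(s["eef_rot"]).as_matrix();print(M.round(3))
w=r.snapshot("wrist");print(w["tool_from_camera"].round(3),w["fov_y"],w["cx"],w["cy"])
E
```

```text
btn [ 0.5048 -0.1207  0.068 ]
rest [ 0.5043 -0.0926  0.078 ]
nest [0.5361 0.0155 0.061 ]
pl_lead_back [0.5855 0.0403 0.054 ]
pl_trail_back [ 0.585  -0.1476  0.054 ]
pl_lead_front [0.4855 0.0386 0.054 ]
pl_tr_front [ 0.4852 -0.1468  0.054 ]
endblk [ 0.5951 -0.1814  0.052 ]
endblk2 [ 0.4852 -0.18    0.052 ]
[[-0.001  0.441 -0.897]
 [ 0.001 -0.897 -0.441]
 [-1.    -0.001  0.   ]]
[[ 0.001  0.26  -0.965 -0.161]
 [ 1.     0.     0.001 -0.001]
 [ 0.001 -0.965 -0.26  -0.067]
 [ 0.     0.     0.     1.   ]] 59.423291894764525 274.22148428405444 217.07071287520841
```

Nest minus button comes out at (31,136) mm against the given (32,136). The plate measures 100 x 187 mm and the slide's yaw is about 0, so the fix is good. The plan is to shut the fingers, set the jaws along the travel, tilt the hand back about 8° to stay clear of the ring light, and press just behind the thumb rest.

drive_tool --deltas '[[[6.55, 0, 0], [0, 0, 0], 0], [[6.55, 0, 0], [0, 0, 0], 0], [[6.55, 0, 0], [0, 0, 0], 0], [[6.55, 0, 0], [0, 0, 0], 0], [[0, 0, 0], [0, -2.8, -1.4], 0], [[0, 0, 0], [0, -2.8, -1.4], 0], [[0, 0, 0], [0, -2.8, -1.4], 0], [[0, 0, 0], [0, -2.8, -1.4], 0], [[0, 0, 0], [0, -2.8, -1.4], 0], [[0, 0, 0], [0, -2.8, -1.4], 0], [[0, 0, 0], [0, -2.8, -1.4], 0], [[0, 0, 0], [0, -2.8, -1.4], 0]]' --force 20

```text
clock: 1.2
tool_pos: [0.3882, -0.3355, 0.224]
eef_rot: [0.707, -0.0, -0.707, -0.0]
contact_force: [0.4, -0.6, 0.4]
opening: 0.116
```

drive_tool --deltas '[[[0, 0, 0], [0, -3.1, -1.67], 0], [[0, 0, 0], [0, -3.1, -1.67], 0], [[0, 0, 0], [0, -3.1, -1.67], 0], [[0, 0, 0], [0, -3.1, -1.67], 0], [[0, 0, 0], [0, -3.1, -1.67], 0], [[0, 0, 0], [0, -3.1, -1.67], 0], [[0, 0, 0], [0, -3.1, -1.67], 0], [[0, 0, 0], [3, 0, 0], 0], [[0, 0, 0], [3, 0, 0], 0], [[0, 0, -4], [2, 0, 0], 0], [[0, 0, -4], [0, 0, 0], 0], [[0, 0, 0], [0, 0, 0], 0]]'

```text
clock: 2.2
tool_pos: [0.5035, -0.1243, 0.1423]
eef_rot: [-0.705, -0.047, 0.706, 0.052]
contact_force: [-0.2, -1.9, 0.1]
opening: 0.009
```

```bash
python3 - <<'E'
from plant import r
import cv2,numpy as np
from scipy.spatial.transform import Rotation as R
from h import *
s=r.get_state();print(s["tool_pos"],s["contact_force"],s["opening"])
M=R.from_quat(s["eef_rot"]).as_matrix();print(M.round(3))
p=r.snapshot("wrist");T=np.eye(4);T[:3,:3]=M;T[:3,3]=s["tool_pos"];T=T@p["tool_from_camera"];np.save("T1.npy",T)
a=p["color"][:,:,::-1].copy();cv2.imwrite("pics/w1.png",a)
W=np.linalg.inv(T);f=210/np.tan(np.radians(p["fov_y"]/2))
for q in([.5048,-.1207,.068],[.5043,-.0917,.078],[.536,.0155,.061]):
    c=W[:3,:3]@q+W[:3,3];print(p["cx"]-f*c[0]/c[2],p["cy"]+f*c[1]/c[2])
q=r.snapshot("scene")["color"][180:330,140:360,::-1]
q=cv2.resize(q,(560,382),interpolation=cv2.INTER_CUBIC)
b=cv2.resize(a,(500,375));c=np.vstack([q[:, :],]);cv2.imwrite("pics/s1.png",c)
E
```

```text
[ 0.50346727 -0.12429271  0.142333  ] [-0.16986669 -1.90060464  0.06159023] 0.008861267081751922
[[-0.002 -0.008 -1.   ]
 [ 0.14  -0.99   0.008]
 [-0.99  -0.14   0.003]]
285.621575590692 219.29321651988303
239.3331094458277 222.85066079760193
95.52093859101461 168.60990229913958
```

View pics/w1.png

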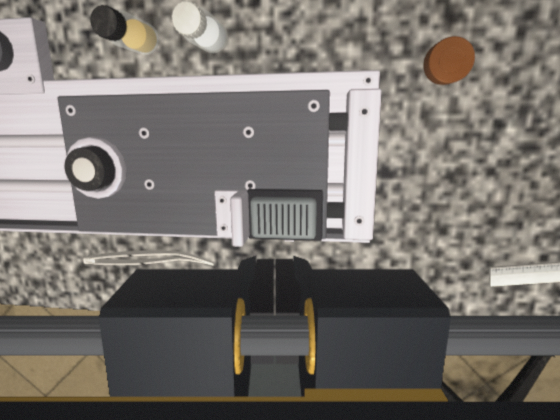

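View pics/s1.png

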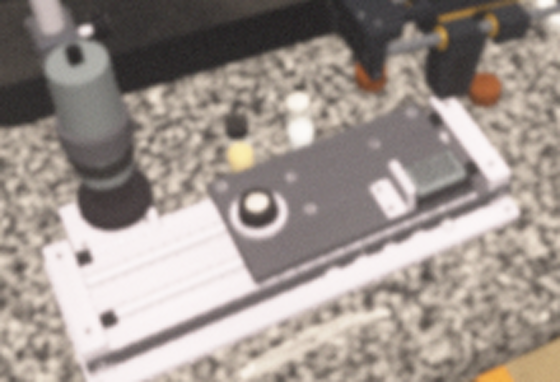

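The wrist view shows the pad at (284,217) against a predicted (286,219), and the thumb rest at (237,218) against (239,223), so the fix holds to about 1.5 mm. The fingers are shut and the hand is clear of everything. I'm descending to just above the pad.

drive_tool --deltas '[[[0, 0, 0], [1.5, 0, -0.08], 0], [[0, 0, 0], [1.5, 0, -0.08], 0], [[0, 0, 0], [1.5, 0, -0.08], 0], [[0, 0, 0], [0, 0, 0], 0], [[0, 0, 0], [0, 0, 0], 0]]'

```text
clock: 2.72
tool_pos: [0.5075, -0.1123, 0.1]
eef_rot: [-0.705, -0.05, 0.705, 0.048]
contact_force: [-0.2, 0.5, -0.3]
opening: 0.002
```

drive_tool --deltas '[[[0, 0, 0], [0.5, 0.6, 0], 0], [[0, 0, 0], [0.9, 0.2, 0], 0], [[0, 0, 0], [0, 0, 0], 0], [[0, 0, 0], [0, 0, 0], 0]]'

```text
clock: 3.05
tool_pos: [0.5069, -0.12, 0.0843]
eef_rot: [-0.705, -0.049, 0.706, 0.05]
contact_force: [0.7, -1.1, 0.4]
opening: 0.008
```

```bash
python3 - <<'E'
from plant import r
import cv2
s=r.get_state();print(s["tool_pos"],s["contact_force"],s["eef_rot"])
q=r.snapshot("scene")["color"][180:290,230:370,::-1]
cv2.imwrite("pics/s2.png",cv2.resize(q,(763,600),interpolation=cv2.INTER_CUBIC))
E
```

```text
[ 0.50693956 -0.1199996   0.08427425] [ 0.74251845 -1.12104882  0.41101498] [-0.70520356 -0.04890687  0.70557129  0.04965094]
```

View pics/s2.png

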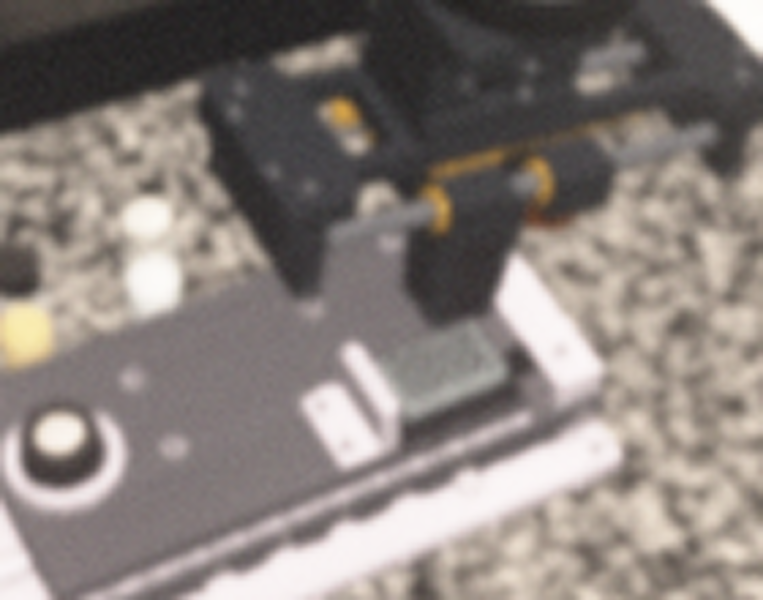

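```bash
python3 - <<'E'
from plant import r
from h import *
from scipy.spatial.transform import Rotation as R
p=r.snapshot("scene");s=r.get_state();M=R.from_quat(s["eef_rot"]).as_matrix()
E=p["extrinsics"];f=210/np.tan(np.radians(p["fov_y"]/2))
def pr(n,w):
    c=E[:3,:3]@w+E[:3,3];print(n,((p["cx"]-f*c[0]/c[2]-230)*5.45).round(),((p["cy"]+f*c[1]/c[2]-180)*5.45).round())
for dx in(-14,14):
  for dy in(-22,22):pr(("pad",dx,dy),np.array([.506+dx/1e3,-.120+dy/1e3,.068]))
for y in(-17,17):
  for z in(-9,9):pr(("tip",y,z),s["tool_pos"]+M@[.011,y/1e3,z/1e3])
pr("rest",np.array([.506,-.091,.078]));pr("puck",np.array([.5365,.016,.071]))
E
```

```text
('pad', -14, -22) 505.0 362.0
('pad', -14, 22) 399.0 405.0
('pad', 14, -22) 467.0 310.0
('pad', 14, 22) 363.0 351.0
('tip', -17, -9) 376.0 341.0
('tip', -17, 9) 399.0 376.0
('tip', 17, -9) 457.0 317.0
('tip', 17, 9) 481.0 351.0
rest 364.0 368.0
puck 57.0 427.0
```

The fingertips look about 20 mm higher above the pad than the stated reach gives, and the wrist view agrees. I'll feel my way down by force in small steps.

drive_tool --deltas '[[[0, 0, 0], [0.2, 0.03, 0], 0], [[0, 0, 0], [0.2, 0.03, 0], 0], [[0, 0, 0], [0, 0, 0], 0], [[0, 0, 0], [0, 0, 0], 0]]'

```text
clock: 3.48
tool_pos: [0.5071, -0.1197, 0.0804]
eef_rot: [-0.705, -0.049, 0.705, 0.05]
contact_force: [0.8, -0.6, -0.7]
opening: 0.004
```

drive_tool --deltas '[[[0, 0, 0], [0.2, 0.03, 0], 0], [[0, 0, 0], [0.2, 0.03, 0], 0], [[0, 0, 0], [0, 0, 0], 0], [[0, 0, 0], [0, 0, 0], 0]]'

```text
clock: 3.82
tool_pos: [0.5071, -0.1198, 0.0762]
eef_rot: [-0.705, -0.049, 0.705, 0.05]
contact_force: [0.5, 0.0, 0.3]
opening: 0.007
```

```bash
python3 - <<'E'
from plant import r
import cv2,numpy as np
print(r.get_state()["contact_force"])
q=r.snapshot("scene")["color"][195:275,260:360,::-1]
q=cv2.resize(q,(500,400),interpolation=cv2.INTER_CUBIC)
w=r.snapshot("wrist")["color"][150:300,180:380,::-1]
w=cv2.resize(w,(300,225),interpolation=cv2.INTER_CUBIC)
c=np.zeros((400,800,3),np.uint8);c[:,:500]=q;c[:225,500:]=w
cv2.imwrite("pics/s3.png",c)
E
```

```text
[0.52817507 0.02682155 0.32711066]
```

View pics/s3.png

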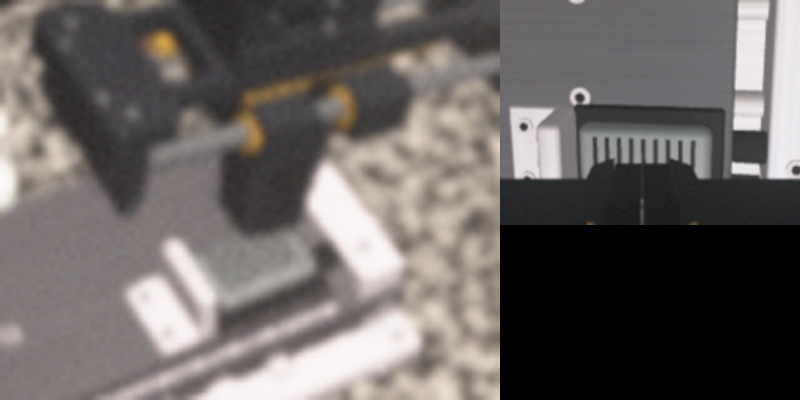

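There is no contact yet. In the wrist crop the tips are centred on the pad in y (642 against 645) and the rest face is still ahead at about 565. I'm continuing down and easing forward slightly.

drive_tool --deltas '[[[0, 0, 0], [0.3, -0.15, 0], 0], [[0, 0, 0], [0.3, -0.15, 0], 0], [[0, 0, 0], [0.3, -0.05, 0], 0], [[0, 0, 0], [0, 0, 0], 0], [[0, 0, 0], [0, 0, 0], 0]]'

```text
clock: 4.33
tool_pos: [0.507, -0.1149, 0.0677]
eef_rot: [-0.705, -0.049, 0.706, 0.049]
contact_force: [-0.9, 0.5, 0.8]
opening: 0.006
```

drive_tool --deltas '[[[0, 0, 0], [0.2, 0.03, 0], 0], [[0, 0, 0], [0.2, 0.03, 0], 0], [[0, 0, 0], [0.1, 0.01, 0], 0], [[0, 0, 0], [0, 0, 0], 0], [[0, 0, 0], [0, 0, 0], 0]]'

```text
clock: 4.75
tool_pos: [0.5071, -0.1151, 0.0628]
eef_rot: [-0.705, -0.049, 0.705, 0.049]
contact_force: [-0.9, -0.7, 0.6]
opening: 0.004
```

drive_tool --deltas '[[[0, 0, 0], [0.15, 0.02, 0], 0], [[0, 0, 0], [0.15, 0.02, 0], 0], [[0, 0, 0], [0, 0, 0], 0], [[0, 0, 0], [0, 0, 0], 0]]'

```text
clock: 5.08
tool_pos: [0.5071, -0.1151, 0.0598]
eef_rot: [-0.705, -0.049, 0.705, 0.049]
contact_force: [-0.3, 0.4, 0.2]
opening: 0.004
```

drive_tool --deltas '[[[0, 0, 0], [0.15, 0.02, 0], 0], [[0, 0, 0], [0.15, 0.02, 0], 0], [[0, 0, 0], [0, 0, 0], 0], [[0, 0, 0], [0, 0, 0], 0]]'

```text
clock: 5.42
tool_pos: [0.5071, -0.1151, 0.0568]
eef_rot: [-0.705, -0.049, 0.705, 0.05]
contact_force: [-0.5, -0.3, 0.1]
opening: 0.002
```

```bash
python3 - <<'E'
from plant import r
import cv2,numpy as np
print(r.get_state()["contact_force"])
q=r.snapshot("scene")["color"][195:275,260:360,::-1]
q=cv2.resize(q,(500,400),interpolation=cv2.INTER_CUBIC)
w=r.snapshot("wrist")["color"][150:300,180:380,::-1]
w=cv2.resize(w,(300,225),interpolation=cv2.INTER_CUBIC)
c=np.zeros((400,800,3),np.uint8);c[:,:500]=q;c[:225,500:]=w
cv2.imwrite("pics/s4.png",c)
E
```

```text
[-0.45678682 -0.30200225  0.06724862]
```

View pics/s4.png

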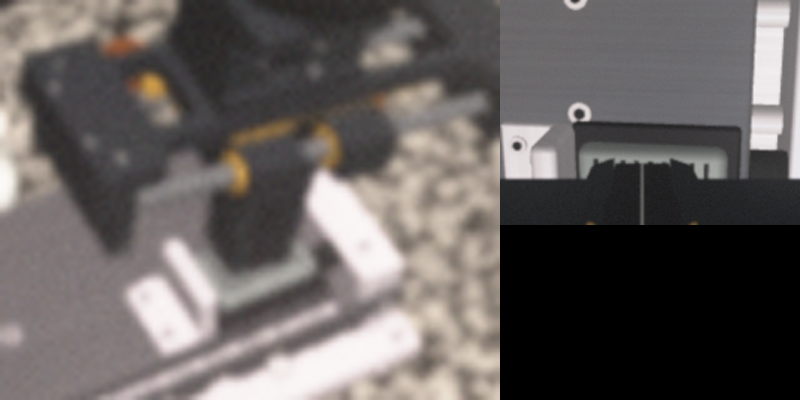

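The tips are still clear of the pad, by about 5 mm in the picture, and over its middle. I'm going on down.

drive_tool --deltas '[[[0, 0, 0], [0.15, 0.02, 0], 0], [[0, 0, 0], [0.15, 0.02, 0], 0], [[0, 0, 0], [0, 0, 0], 0], [[0, 0, 0], [0, 0, 0], 0]]'

```text
clock: 5.85
tool_pos: [0.5074, -0.1151, 0.054]
eef_rot: [0.706, 0.049, -0.705, -0.049]
contact_force: [-0.2, -0.3, 3.1]
opening: 0.004
```

drive_tool --deltas '[[[0, 0, 0], [0.1, 0.015, 0], 0], [[0, 0, 0], [0.1, 0.015, 0], 0], [[0, 0, 0], [0, 0, 0], 0], [[0, 0, 0], [0, 0, 0], 0]]'

```text
clock: 6.18
tool_pos: [0.5074, -0.1151, 0.0519]
eef_rot: [0.706, 0.049, -0.705, -0.049]
contact_force: [0.0, -0.3, 3.7]
opening: 0.003
```

Contact came at TCP z ≈ 0.055: 3.1 N then 3.7 N, matching the spring. I'm pressing to about 7 mm.

drive_tool --deltas '[[[0, 0, 0], [0.2, 0.03, 0], 0], [[0, 0, 0], [0.15, 0.02, 0], 0], [[0, 0, 0], [0, 0, 0], 0], [[0, 0, 0], [0, 0, 0], 0]]'

```text
clock: 6.52
tool_pos: [0.5074, -0.1151, 0.0483]
eef_rot: [0.706, 0.049, -0.705, -0.049]
contact_force: [-0.4, -0.4, 4.9]
opening: 0.005
```

drive_tool --deltas '[[[0, 0, 0], [0.04, -0.3, 0], 0], [[0, 0, 0], [0.04, -0.3, 0], 0], [[0, 0, 0], [0.04, -0.3, 0], 0], [[0, 0, 0], [0.04, -0.3, 0], 0], [[0, 0, 0], [0, 0, 0], 0]]'

```text
clock: 6.93
tool_pos: [0.5073, -0.1019, 0.0484]
eef_rot: [0.705, 0.05, -0.705, -0.049]
contact_force: [-0.3, 0.1, 4.4]
opening: 0.002
```

drive_tool --deltas '[[[0, 0, 0], [0.1, -0.3, 0], 0], [[0, 0, 0], [0.05, -0.4, 0], 0], [[0, 0, 0], [0.06, -0.4, 0], 0], [[0, 0, 0], [0.06, -0.4, 0], 0], [[0, 0, 0], [0.05, -0.4, 0], 0], [[0, 0, 0], [0.06, -0.4, 0], 0], [[0, 0, 0], [0.05, -0.4, 0], 0]]'

```text
clock: 7.52
tool_pos: [0.5072, -0.0752, 0.0479]
eef_rot: [-0.705, -0.049, 0.705, 0.049]
contact_force: [0.6, -2.3, 3.9]
opening: 0.005
```

```bash
python3 - <<'E'
from plant import r
import cv2,numpy as np
print(r.get_state()["contact_force"],r.get_state()["tool_pos"])
q=r.snapshot("scene")["color"][190:290,200:360,::-1]
q=cv2.resize(q,(500,312),interpolation=cv2.INTER_CUBIC)
w=r.snapshot("wrist")["color"][150:300,180:380,::-1]
w=cv2.resize(w,(300,225),interpolation=cv2.INTER_CUBIC)
t=r.snapshot("top")["color"][205:290,150:330,::-1]
t=cv2.resize(t,(580,274),interpolation=cv2.INTER_CUBIC)
c=np.zeros((590,800,3),np.uint8);c[:312,:500]=q;c[:225,500:]=w;c[314:588,:580]=t
cv2.imwrite("pics/s5.png",c)
E
```

```text
[ 0.56487713 -2.34249546  3.93356559] [ 0.50717303 -0.0751805   0.04786743]
```

View pics/s5.png

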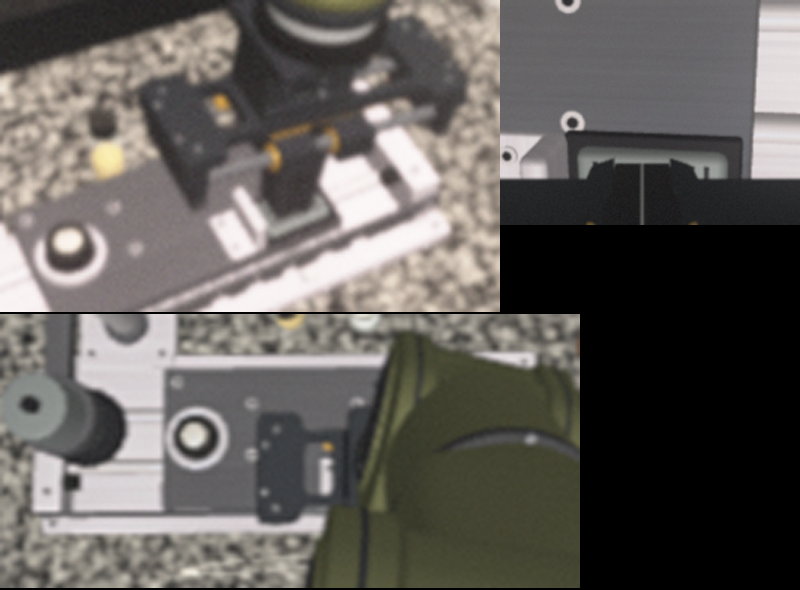

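The scene view shows the carriage and puck moving with the fingers. In the top view the puck has shifted about 17.7 px, or 40 mm, matching the TCP's 40 mm. The ring light is well ahead of the hand, so I'm continuing.

drive_tool --deltas '[[[0, 0, 0], [0.07, -0.4, 0], 0], [[0, 0, 0], [0.06, -0.4, 0], 0], [[0, 0, 0], [0.06, -0.4, 0], 0], [[0, 0, 0], [0.05, -0.4, 0], 0], [[0, 0, 0], [0.06, -0.4, 0], 0], [[0, 0, 0], [0.06, -0.4, 0], 0], [[0, 0, 0], [0.05, -0.4, 0], 0], [[0, 0, 0], [0.06, -0.4, 0], 0], [[0, 0, 0], [0.06, -0.4, 0], 0], [[0, 0, 0], [0.05, -0.4, 0], 0], [[0, 0, 0], [0.06, -0.4, 0], 0], [[0, 0, 0], [0.06, -0.4, 0], 0]]'

```text
clock: 8.67
tool_pos: [0.5069, -0.0275, 0.0475]
eef_rot: [-0.705, -0.049, 0.706, 0.05]
contact_force: [-0.2, -2.6, 5.4]
opening: 0.005
```

drive_tool --deltas '[[[0, 0, 0], [0.04, -0.3, 0], 0], [[0, 0, 0], [0.04, -0.3, 0], 0], [[0, 0, 0], [0.04, -0.3, 0], 0], [[0, 0, 0], [0.04, -0.3, 0], 0], [[0, 0, 0], [0.03, -0.2, 0], 0], [[0, 0, 0], [0, 0, 0], 0]]'

```text
clock: 9.17
tool_pos: [0.5069, -0.0135, 0.0476]
eef_rot: [-0.705, -0.049, 0.706, 0.049]
contact_force: [0.3, -2.3, 4.7]
opening: 0.008
```

drive_tool --deltas '[[[0, 0, 0], [0.03, -0.2, 0], 0], [[0, 0, 0], [0.03, -0.2, 0], 0], [[0, 0, 0], [0, 0, 0], 0]]'

```text
clock: 9.42
tool_pos: [0.507, -0.01, 0.0475]
eef_rot: [-0.705, -0.048, 0.706, 0.049]
contact_force: [-0.4, -2.1, 4.9]
opening: 0.001
```

drive_tool --deltas '[[[0, 0, 0], [0.03, -0.2, 0], 0], [[0, 0, 0], [0.03, -0.2, 0], 0], [[0, 0, 0], [0, 0, 0], 0]]'

```text
clock: 9.67
tool_pos: [0.507, -0.0059, 0.0475]
eef_rot: [-0.705, -0.048, 0.706, 0.049]
contact_force: [-0.6, -3.5, 4.7]
opening: 0.003
```

```bash
python3 - <<'E'
from plant import r
import cv2,numpy as np
print(r.get_state()["contact_force"],r.get_state()["tool_pos"])
q=r.snapshot("scene")["color"][190:290,170:330,::-1]
q=cv2.resize(q,(500,312),interpolation=cv2.INTER_CUBIC)
w=r.snapshot("wrist")["color"][150:300,180:380,::-1]
w=cv2.resize(w,(300,225),interpolation=cv2.INTER_CUBIC)
t=r.snapshot("top")["color"][205:290,150:330,::-1]
t=cv2.resize(t,(580,274),interpolation=cv2.INTER_CUBIC)
c=np.zeros((590,800,3),np.uint8);c[:312,:500]=q;c[:225,500:]=w;c[314:588,:580]=t
cv2.imwrite("pics/s6.png",c)
E
```

```text
[-0.6041057  -3.51607324  4.74991698] [ 0.50696518 -0.00591616  0.04748569]
```

View pics/s6.png

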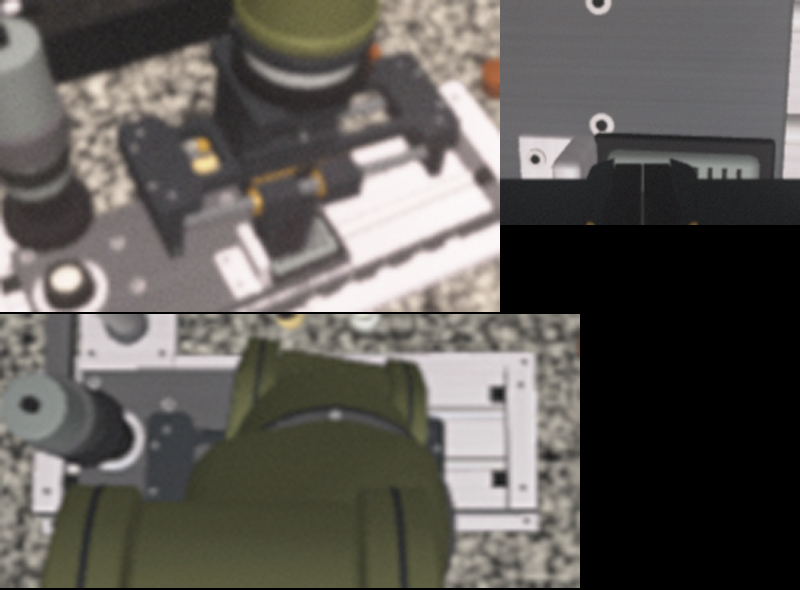

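The fingers have slid forward over the pad: the rest is now at about 597 in the wrist crop, just ahead of the tips. The hand's front edge is at y ≈ 0.073 against 0.094 for the ring light. I'm pushing on until the rest and the stop are firmly met.

drive_tool --deltas '[[[0, 0, 0], [0.03, -0.2, 0], 0], [[0, 0, 0], [0, 0, 0], 0], [[0, 0, 0], [0, 0, 0], 0]]'

```text
clock: 10.07
tool_pos: [0.507, -0.0052, 0.0474]
eef_rot: [-0.705, -0.047, 0.706, 0.049]
contact_force: [-0.5, -5.8, 5.7]
opening: 0.005
```

drive_tool --deltas '[[[0, 0, 0], [0.03, -0.2, 0], 0], [[0, 0, 0], [0, 0, 0], 0], [[0, 0, 0], [0, 0, 0], 0]]'

```text
clock: 10.32
tool_pos: [0.507, -0.0051, 0.0474]
eef_rot: [0.706, 0.046, -0.705, -0.049]
contact_force: [-0.3, -9.9, 7.5]
opening: 0.005
```

The TCP is stopped with force building to 10 N, so the carriage is against its end stop. I'm easing the preload, then lifting straight up.

drive_tool --deltas '[[[0, 0, 0], [-0.03, 0.2, 0], 0], [[0, 0, 0], [-0.4, -0.05, 0], 0], [[0, 0, 0], [-0.4, -0.05, 0], 0], [[0, 0, 0], [-0.5, -0.07, 0], 0], [[0, 0, 0], [-0.8, -0.02, 0], 0], [[0, 0, 0], [-1.5, -0.1, 0], 0], [[0, 0, 0], [-1.5, 0, 0], 0], [[0, 0, 0], [-2, 0, 0], 0], [[0, 0, 0], [-1, 3, 0], 0], [[0, 0, 0], [-1, 3, 0], 0], [[0, 0, 0], [-1, 3, 0], 0], [[0, 0, 0], [0, 0, 0], 0]]'

```text
clock: 11.32
tool_pos: [0.5074, -0.1105, 0.1366]
eef_rot: [0.706, 0.044, -0.705, -0.051]
contact_force: [0.4, -1.1, 0.3]
opening: 0.006
```

drive_tool --deltas '[[[0, 0, 0], [-1, 3, 0], 0], [[0, 0, 0], [-1, 3, 0], 0], [[0, 0, 0], [0, 3.5, 0], 0], [[0, 0, 0], [0, 3.5, 0], 0], [[0, 0, 0], [0, 0, 0], 0], [[0, 0, 0], [0, 0, 0], 0]]'

```text
clock: 11.82
tool_pos: [0.5064, -0.2361, 0.1369]
eef_rot: [-0.705, -0.048, 0.706, 0.051]
contact_force: [0.6, 0.9, -0.2]
opening: -0.001
```

```bash
python3 - <<'E'
from plant import r
import cv2,numpy as np
s=r.get_state();print(s["contact_force"],s["tool_pos"])
q=r.snapshot("scene")["color"][190:290,150:340,::-1]
q=cv2.resize(q,(580,305),interpolation=cv2.INTER_CUBIC)
t=r.snapshot("top")["color"][205:290,150:330,::-1]
t=cv2.resize(t,(580,274),interpolation=cv2.INTER_CUBIC)
w=cv2.resize(r.snapshot("wrist")["color"][:,:,::-1],(220,165))
c=np.zeros((590,800,3),np.uint8);c[:305,:580]=q;c[314:588,:580]=t;c[:165,580:]=w
cv2.imwrite("pics/s7.png",c)
E
```

```text
[ 0.60757273  0.85261293 -0.18953685] [ 0.5063618  -0.2361435   0.13688028]
```

View pics/s7.png

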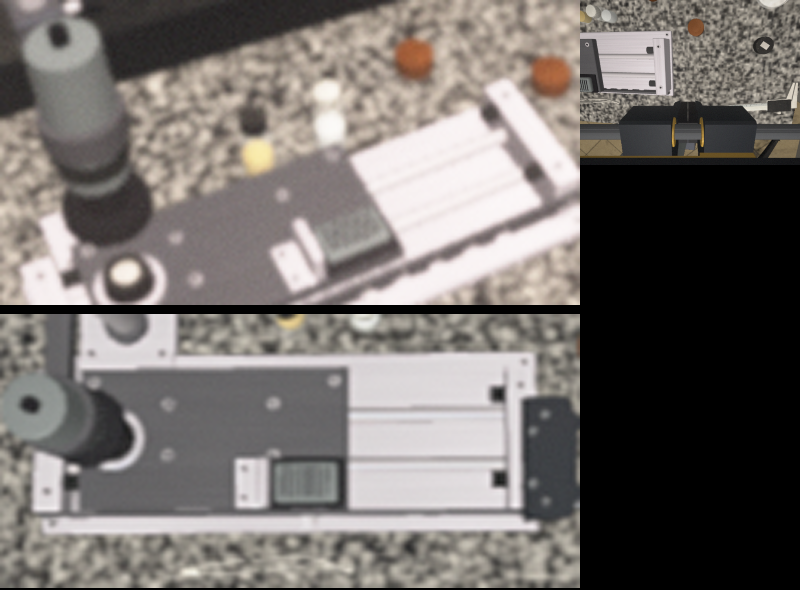

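```bash
python3 - <<'E'
from plant import r
from h import *
p=r.snapshot("top")
b=world(p,150+308/3.222,205+(482-314)/3.224,.068);e=world(p,150+347/3.222,205+(440-314)/3.224,.054)
print(b.round(4),"travel",b[1]+.1207,e[1]+.1472)
print(r.finish_job())
E
```

```text
[ 0.5044 -0.022   0.068 ] travel 0.09871336116661157 0.09921047924935328
the job is handed in; nothing more can be done
None
```

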